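# Refill the push-up tube of bath tablets

## Task

Refill the clear tube of bath tablets in the caddy: stand the loose tablet in the tube on top of the one already there, then take the wooden pusher and press the stack down with it until the platform under it is right on the bottom of the tube, finishing with a firm push of at least 12 N but never more than 25 N, because the tablets crumble. Put the pusher back upright in its cup in the caddy, leave both tablets down in the tube, and leave the other things on the ledge where they are.

Things in the scene. Friction and masses are not known exactly. Their poses are not given: they have to be found in the camera images.
- caddy: white plastic tray, 110 (own x) by 240 (own y) by 46 mm high, stuck fast to the ledge on four suction feet that hold its underside 6 to 12 mm above the ledge; origin at the centre of its underside, z up. Along its own y: clear tablet tube at y = +62 mm, pusher's cup at -22 mm, night light with dome and toggle (80 mm high) at -88 mm. Two bulldog clips on its -x wall reach 76 mm high
- tube_mouth (a point): centre of the open top rim of the tablet tube, 100 mm above the caddy's underside; z up along the tube's axis. The tube is clear plastic, upright, bore 30 mm, wall 2.5 mm, with a funnel lip 4 mm deep that opens to 36 mm. Its bottom is a screw-in base, not always screwed in equally far: with the platform right down on it, the platform's top is anywhere from 85 to 95 mm below the rim
- follower: push-up platform in the tube on which the tablets stand, a white 28 mm disc 5 mm thick; origin at the centre of its top, z up; starts 32 to 48 mm below the rim. It is a snug fit: it stays where it is left, slides down when pushed with about 5 N, and comes to a hard stop (the push climbs by some 10 N per mm) when its underside meets the tube's base
- tablet_in: the bath tablet already in the tube, resting on the platform: an off-white rigid disc, 27 mm diameter, 22 mm thick; origin at the centre of its underside, z up
- tablet_loose: the same kind of tablet (27 mm diameter, 22 mm thick, 18 g), lying flat on the ledge beside the caddy; origin at the centre of its underside, z up
- pusher: turned wooden rod 150 mm long, 55 g, standing in its cup with the handle up: round shaft of 20 mm diameter with a flat foot, from 107 mm up a handle of 28 mm diameter; origin at the centre of the foot, z along the rod to the handle
- cup_floor (a point): centre of the floor of the pusher's round cup (bore 26 mm, 42 mm deep, so its rim is 42 mm higher), 4 mm above the caddy's underside
- container: bystander: closed lavender plastic box 91 by 126 by 55 mm; origin at the centre of its underside
- stopper: bystander: red silicone sink stopper, 76 mm wide, 32 mm high; origin at the centre of its underside
- brush: bystander: wooden clothes brush 50 by 190 by 40 mm, bristles down, long along its own y; origin at the centre of its underside
- bulldog_clip: bystander: steel bulldog clip 38 by 40 by 18 mm, lying on its side; origin on the ledge under its middle

How it is judged:
By the outcome, as a careful person would: the job done as asked, in the order asked, and still so for the second after the job is handed in, with the robot touching nothing.
It also fails if it takes over 69 s, if anything falls off the work surface, if the arm or the gripper's body presses on something with over 40 N, if the wrist force passes 120 N, or if a joint passes its speed limit or range.

## Robot

A 6-joint arm with a two-finger parallel gripper is mounted at the origin on the work surface. World frame = base frame: x ahead of the robot, y to its left, z up, the work surface at z = 0. Lengths are in m, angles in rad, forces in N, time in s.
With the tool pointing down it reaches from about 0.25 to 0.85 m from the base axis. Payload 12.5 kg.
Tool frame: the origin (TCP) lies midway between the tips of the shut fingers; the grasp point (between the pads) lies 19 mm behind it; z points along the fingers, y is the line along which they close (so a half turn about z gives the same grasp; the last joint's range is limited). The gripper opens to 93 mm and grips with 3 to 60 N. Pads are 15 mm wide; open, the fingers measure 128 mm over their backs; the gripper's body (75 mm by 188 mm) begins 65 mm behind the grasp point.
Start: joints at [1.151, 0.351, 1.652, -0, 1.139, -0.085], TCP at [0.181, 0.519, 0.219] pointing down, gripper open.
Joint ranges: [-2.75, 2.75], [-0.79, 2.1], [0.01, 2.65], [-1.57, 4.71], [0.07, 3.14], [-2.87, 2.87]. Speed limits (rad/s): [2.22, 2.22, 2.79, 3.14, 3.14, 3.14].

## Interface

Orientations are given as a unit quaternion [w, x, y, z].
In Python, from cell import robot gives the robot as it stands.
- The arm moves only by the shell command python3 -m pendant 'ROWS' [OPENING] [FORCE]. ROWS is a JSON object whose one key "plan" holds a list of rows, each an object with "linear": the shift along the world's x, y, z in units of 25 mm (1.0 is 25 mm), a list of three; "dr": the turn, a rotation vector about the world's x, y, z in units of 8 degrees (1.0 is 8 degrees), a list of three. In form: {"plan": [{"linear": [tx, ty, tz], "dr": [ax, ay, az]}, ...]}. A call has 1 to 8 rows; each row is the pose to reach, as a shift and turn from the pose commanded when the call began; what a row does not reach only later rows make up. A row lasts 1/10 s, in which the tool goes at most 50 mm and 8.59 degrees, less where a joint would pass 70% of its speed; a pose out of reach is approached as far as the arm can. A call with a gripper value outside its range is refused whole. OPENING is the opening, from 0 (shut) to 1 (fully open), set as the call begins (- or left out, the last holds). The fingers move at their own pace and stop on an object; FORCE is the grip in N (left out, the last holds). Time passes only in rows, so rows that repeat a pose let the fingers close. It gives the time, the measured TCP pose, the force, the opening and the grip force at its end, in the units of the state.
- robot.state(): the state, without advancing time (a new reading comes with each control period).
- robot.grab_frame(name): name is "scene" or "side" or "wrist"; returns a dict with "pixels" (420x560x3 uint8, blue, green, red), "camera_matrix" (3x3 intrinsics, pixels), "camera_from_world" (4x4, takes a point from world to camera coordinates); the wrist camera has in their place "mount" (4x4, takes a point from camera to tool coordinates, whose origin is the TCP and whose axes are the flange's). Camera axes: x right, y down, z forward; pixel columns grow to the right and rows downward; lengths in m; the calibration is good to about 2 mm. The wrist camera is an equidistant fisheye: a pixel r from the principal point sees the ray r / f radians off the axis. A picture is of the moment at which its call begins: read the wrist's pose just before it. There is no depth.
- robot.close_job(): hands the job in; it is judged then, once.
The state is a dict: "clock": time; "joint_pos": joint angles; "joint_vel": joint speeds; "joint_efforts": joint torques, N m; "position": TCP position; "orientation": TCP orientation; "ft_force": force on the tool from outside, world axes, zero at the start; "torque": the same for the moment, N m; "finger_gap": finger opening in m; "gripper_force": force on a finger pad.
Only numpy, scipy, OpenCV 4.12 (cv2) and the standard library are available. Lean on these libraries where they do the work, as an engineer would, in place of code of your own. Each camera call takes 0.05 s, during which the arm holds its last target. There are 200 camera calls.

## Working session

There is one attempt and no reset: what is moved stays moved. The work goes in short steps, Python scripts to look and compute and a shell command to move; the robot and the scene stay as the last step left them, time stands still between calls to the robot, and variables do not carry over. Pictures are saved under pics/ and viewed, at most 12 in all, crops included, and the job is handed in when it is done.

```bash
ls; mkdir -p pics; python3 - <<'E'
from cell import robot
import cv2,numpy as np
s=robot.state();print(s)
for n in("scene","side","wrist"):
    f=robot.grab_frame(n);cv2.imwrite(f"pics/{n}0.png",f["pixels"])
    np.savez(f"pics/{n}0.npz",**{k:v for k,v in f.items()})
    print(n,f["camera_matrix"].tolist(),np.round(f.get("camera_from_world",f.get("mount")),4).tolist())
E
```

```text
pics
{'clock': 0.0, 'joint_pos': array([ 1.15137591e+00,  3.51222010e-01,  1.65243696e+00, -1.00823936e-06,
        1.13909221e+00, -8.46122432e-02]), 'joint_vel': array([-0.00113714, -0.00022792,  0.00081239, -0.00041086, -0.00232329,
       -0.00053673]), 'joint_efforts': array([ 2.25204699e-04, -4.97327113e+01, -2.85247600e+01,  6.98399660e-02,
        2.58023600e-02, -8.93808215e-05]), 'position': array([0.18056317, 0.51914646, 0.21810433]), 'orientation': array([-1.44000241e-04,  1.66623054e-01,  9.86020498e-01, -5.61079871e-04]), 'ft_force': array([-0.07719183,  0.42658972, -0.04258743]), 'torque': array([-0.01110839, -0.00807331, -0.0061844 ]), 'gripper_force': 0.0, 'finger_gap': 0.09322254147665034}
scene [[468.5068877971313, 0.0, 269.0851579683719], [0.0, 468.5068877971313, 201.29639188669964], [0.0, 0.0, 1.0]] [[-0.0766, 0.997, 0.0147, 0.0562], [0.767, 0.0684, -0.638, -0.3641], [-0.6371, -0.0376, -0.7699, 1.4196], [0.0, 0.0, 0.0, 1.0]]
side [[381.2602010206038, 0.0, 279.09070404511965], [0.0, 381.2602010206038, 211.13146481244698], [0.0, 0.0, 1.0]] [[-0.9944, -0.1048, -0.0141, 0.5835], [-0.0638, 0.7008, -0.7105, 0.1112], [0.0844, -0.7056, -0.7035, 0.7679], [0.0, 0.0, 0.0, 1.0]]
wrist [[325.19226210127806, 0.0, 275.72991824862675], [0.0, 325.19226210127806, 210.43697211017002], [0.0, 0.0, 1.0]] [[-0.0001, -0.9692, -0.2463, 0.0689], [1.0, -0.0002, 0.0001, -0.0005], [-0.0002, -0.2463, 0.9692, -0.1667], [0.0, 0.0, 0.0, 1.0]]
```

View pics/scene0.png

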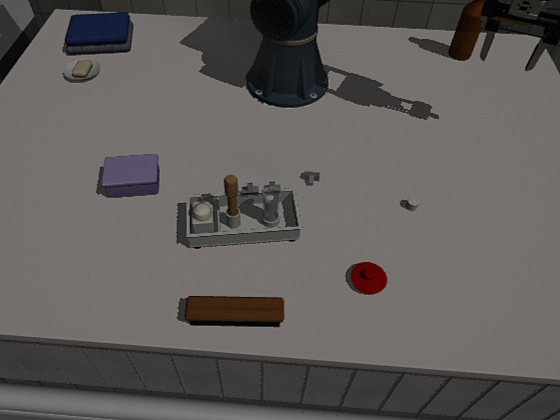

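View pics/side0.png

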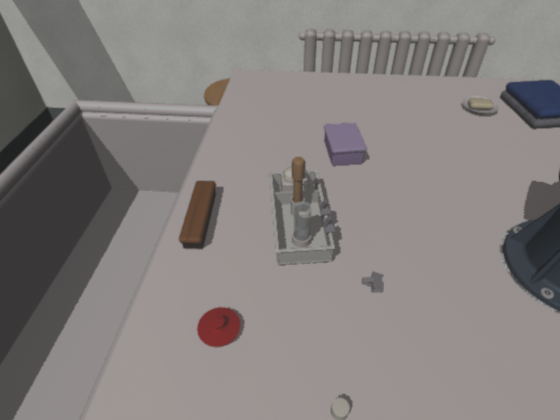

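The scene view shows the caddy around (243,218), with the tube at (271,208), the pusher at (232,200) and the loose tablet at (411,205). The side view has the tube at (302,222), the pusher at (298,180) and the tablet at (341,408). I'll enlarge crops to read these more closely.

```bash
cat > h.py <<'E'
import numpy as np, cv2
from scipy.spatial.transform import Rotation as R
def load(n): return dict(np.load(f"pics/{n}.npz"))
def ray(f,uv):
    """world ray (origin, unit direction) of a pixel"""
    K=f["camera_matrix"]; d=np.array([(uv[0]-K[0,2])/K[0,0],(uv[1]-K[1,2])/K[1,1],1.])
    if "mount" in f:
        r=np.hypot(d[0],d[1]); d=np.array([*(d[:2]*np.sin(r)/max(r,1e-9)),np.cos(r)])
        T=np.eye(4);T[:3,:3]=R.from_quat(f["q"],scalar_first=True).as_matrix();T[:3,3]=f["p"];T=T@f["mount"]
    else: T=np.linalg.inv(f["camera_from_world"])
    d=T[:3,:3]@d; return T[:3,3],d/np.linalg.norm(d)
def tri(*fu):
    A=[];b=[]
    for f,uv in fu:
        o,d=ray(f,uv);P=np.eye(3)-np.outer(d,d);A.append(P);b.append(P@o)
    A=np.vstack(A);b=np.hstack(b);x=np.linalg.lstsq(A,b,rcond=None)[0]
    return np.round(x,4),np.round(np.linalg.norm(A@x-b)*1e3,1)
def atz(f,uv,z):
    o,d=ray(f,uv);return np.round(o+d*(z-o[2])/d[2],4)
def snap(name,tag):
    from cell import robot
    s=robot.state();f=robot.grab_frame(name);f["p"]=s["position"];f["q"]=s["orientation"]
    np.savez(f"pics/{tag}.npz",**f);return f
def crop(f,x0,y0,w,h,k): return cv2.resize(f["pixels"][y0:y0+h,x0:x0+w],None,fx=k,fy=k,interpolation=cv2.INTER_CUBIC)
E
python3 - <<'E'
from h import *
a=load("scene0");b=load("side0")
t=np.zeros((600,800,3),np.uint8)
t[:450,:400]=cv2.resize(crop(a,180,165,130,90,1),(0,0),fx=3,fy=3)[:0] if 0 else 0
c=crop(a,180,165,130,90,3);t[:c.shape[0],:c.shape[1]]=c
c=crop(b,265,150,75,120,5);t[:600,400:775]=c
c=crop(a,390,190,40,30,5);t[280:430,0:200]=c
c=crop(b,320,390,40,30,5);t[280:430,200:400]=c
cv2.imwrite("pics/c1.png",t)
E
```

```text
(no output)
```

View pics/c1.png

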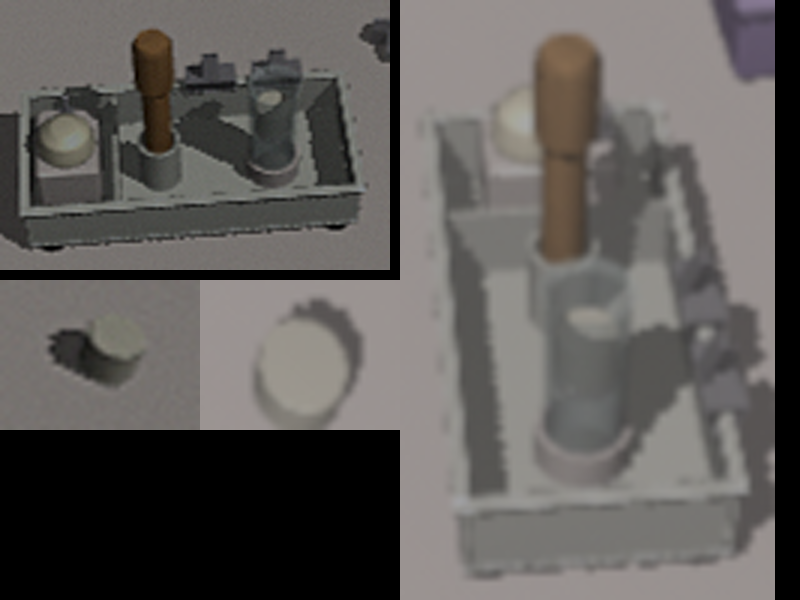

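The enlarged crops put the rim ellipse at scene (272,188) and side (303,205.6), the tablet top at scene (413.4,201.4) and side (340.8,407.4), and the pusher handle's lower edge at scene (231.7,196) and side (298.4,181).

```bash
python3 - <<'E'
from h import *
a=load("scene0");b=load("side0")
S=lambda x,y:(180+x/3,165+y/3); D=lambda x,y:(265+(x-400)/5,150+y/5)
for n,p,q in [("rim",S(276,70),D(588,280)),("tab",(413.4,201.4),(340.8,407.4)),("ptop",S(151,41),D(570,52)),("pjunc",S(156,92),D(567,152)),("cuprim",S(160,146),D(566,250)),("tubebase",S(273,172),D(585,440)),
 ("c_nearR",S(357,190),D(745,490)),("c_nearL",S(27,208),D(435,115)),("c_farR",S(345,78),D(460,500))]:
    print(n,tri((a,p),(b,q)))
# caddy corners at rim height .055
for n,p in [("nl",S(24,208)),("nr",S(357,190)),("fr",S(347,78)),("fl",S(27,95))]: print(n,atz(a,p,.055))
for n,p in [("1",D(460,498)),("2",D(745,490)),("3",D(435,118)),("4",D(660,108))]: print(n,atz(b,p,.055))
E
```

```text
rim (array([ 0.5388, -0.0093,  0.1156]), np.float64(3.4))
tab (array([0.4603, 0.319 , 0.0168]), np.float64(0.3))
ptop (array([ 0.5542, -0.0949,  0.1575]), np.float64(0.2))
pjunc (array([ 0.5545, -0.094 ,  0.1051]), np.float64(0.7))
cuprim (array([ 0.5548, -0.0946,  0.0462]), np.float64(2.9))
tubebase (array([ 0.5418, -0.0128,  0.0099]), np.float64(6.2))
c_nearR (array([ 0.5013,  0.0328, -0.0041]), np.float64(60.9))
c_nearL (array([ 0.6228, -0.1796,  0.0507]), np.float64(1.5))
c_farR (array([0.5614, 0.0605, 0.1026]), np.float64(47.9))
nl [ 0.627  -0.1799  0.055 ]
nr [0.5909 0.0522 0.055 ]
fr [0.4862 0.0409 0.055 ]
fl [ 0.5244 -0.197   0.055 ]
1 [0.5842 0.0565 0.055 ]
2 [0.4745 0.0422 0.055 ]
3 [ 0.6212 -0.1734  0.055 ]
4 [ 0.5154 -0.1903  0.055 ]
```

The caddy yaw comes out near 9°, and its layout agrees with the measurements. Next I'm moving over the loose tablet to refine its position with the wrist camera.

```bash
python3 -m pendant '{"plan":[{"linear":[1.6,-1.1,0],"dr":[0,0,0]},{"linear":[3.2,-2.3,0],"dr":[0,0,0]},{"linear":[4.8,-3.4,-0.3],"dr":[0,0,0]},{"linear":[6.4,-4.6,-0.6],"dr":[0,0,0]},{"linear":[8,-5.7,-1],"dr":[0,0,0]},{"linear":[9.6,-6.9,-1.5],"dr":[0,0,0]},{"linear":[11.2,-8,-2],"dr":[0,0,0]},{"linear":[11.2,-8,-2],"dr":[0,0,0]}]}' 0.6 10
python3 -m pendant '{"plan":[{"linear":[0,0,0],"dr":[0,0,0]},{"linear":[0,0,0],"dr":[0,0,0]},{"linear":[0,0,0],"dr":[0,0,0]}]}'
python3 - <<'E'
from h import *
f=snap("wrist","w1");cv2.imwrite("pics/w1.png",f["pixels"]);print(f["p"],f["q"])
E
```

```text
clock: 0.95
position: [0.4636, 0.3161, 0.1669]
orientation: [-0.0, 0.169, 0.986, -0.001]
ft_force: [-0.8, 0.7, 0.4]
finger_gap: 0.0558
gripper_force: 0.0
clock: 1.25
position: [0.4599, 0.3204, 0.169]
orientation: [0.0, 0.166, 0.986, 0.0]
ft_force: [-0.0, -0.3, 0.3]
finger_gap: 0.0562
gripper_force: 0.0
[0.45988796 0.3203768  0.16902277] [1.36298329e-04 1.65856245e-01 9.86149913e-01 1.89321234e-04]
```

View pics/w1.png

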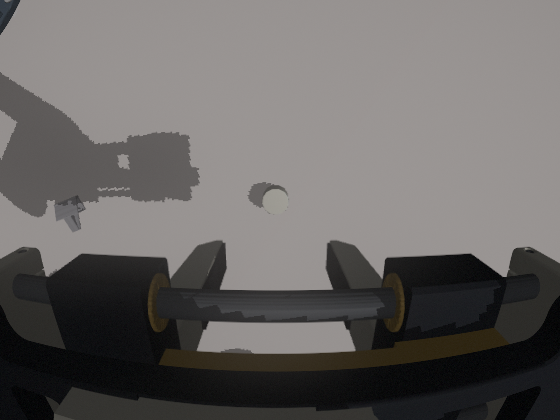

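The wrist view shows the tablet top centred at (275.5,201) between the fingers.

```bash
python3 - <<'E'
from h import *
f=load("w1")
g=cv2.cvtColor(f["pixels"][180:225,240:310],cv2.COLOR_BGR2GRAY); 
m=(f["pixels"][180:225,240:310].astype(int)[...,0]); print(m[::3,::3])
for uv in [(275.5,201)]: print(atz(f,uv,.022))
print(tri((f,(275.5,201)),(load("scene0"),(413.4,201.4)),(load("side0"),(340.8,407.4))))
E
```

```text
[[147 147 147 147 147 148 148 147 147 147 147 147 147 147 148 147 147 147
  147 148 147 147 148 147]
 [148 147 147 148 147 148  99  98  95 114  97 147 148 147 147 147 147 147
  147 148 148 147 147 148]
 [146 147 147 147  99  96  96  97  96  96  78  75  76  79 144 147 147 147
  147 147 147 147 147 147]
 [146 147 147 147  96  97  98  97  96  75  81 138 140 120  87 138 148 147
  147 147 147 147 147 148]
 [147 147 147 117  96  97  95  97  79 146 148 148 147 148 149 110 147 147
  147 147 147 149 148 148]
 [147 147 147  97  97  96  97  97 131 146 147 147 148 148 149 149 142 148
  147 148 148 147 148 148]
 [147 147 147  98  96  97  96  96 147 146 147 148 148 148 148 150 137 148
  148 148 148 147 148 148]
 [147 147 147 148  98  96  96  95 146 146 147 147 147 149 148 149 145 147
  147 147 147 149 148 148]
 [147 147 147 147 147 100  96  97 146 146 147 147 148 148 147 149 151 147
  147 147 148 148 147 148]
 [147 146 146 148 147 146 148 138 139 146 146 146 147 148 148 148 143 148
  147 148 148 148 147 147]
 [149 148 147 147 147 147 147 147 148 145 146 146 147 146 147 131 147 148
  148 148 148 148 147 148]
 [146 147 146 147 147 147 147 147 147 147 136 145 147 150 147 147 148 147
  148 147 148 148 148 148]
 [147 147 147 147 147 148 146 147 147 147 147 147 147 148 147 147 148 148
  147 148 148 147 147 148]
 [147 147 146 147 147 147 146 147 148 147 147 147 147 148 147 147 148 147
  148 148 147 148 148 148]
 [147 147 147 147 147 147 147 147 148 147 147 147 148 147 147 148 147 148
  148 147 148 148 147 147]]
[0.4608 0.3194 0.022 ]
(array([0.4611, 0.319 , 0.0177]), np.float64(1.0))
```

```bash
python3 -m pendant '{"plan":[{"linear":[0,0,-1.5],"dr":[0,0,0]},{"linear":[0,0,-3],"dr":[0,0,0]},{"linear":[0,0,-4.4],"dr":[0,0,0]},{"linear":[0,0,-5.5],"dr":[0,0,0]},{"linear":[0,0,-6.1],"dr":[0,0,0]},{"linear":[0,0,-6.2],"dr":[0,0,0]},{"linear":[0,0,-6.2],"dr":[0,0,0]},{"linear":[0,0,-6.2],"dr":[0,0,0]}]}'
python3 -m pendant '{"plan":[{"linear":[0,0,0],"dr":[0,0,0]},{"linear":[0,0,0],"dr":[0,0,0]}]}'
```

```text
clock: 2.1
position: [0.4614, 0.32, 0.015]
orientation: [0.001, 0.166, 0.986, 0.001]
ft_force: [0.2, 0.1, 0.0]
finger_gap: 0.0556
gripper_force: 0.0
clock: 2.3
position: [0.4611, 0.3197, 0.0145]
orientation: [0.001, 0.167, 0.986, 0.0]
ft_force: [0.1, -0.0, -0.1]
finger_gap: 0.0558
gripper_force: 0.0
```

```bash
python3 -m pendant '{"plan":[{"linear":[0,0,-0.1],"dr":[0,0,0]},{"linear":[0,0,-0.1],"dr":[0,0,0]}]}'
python3 -m pendant '{"plan":[{"linear":[0,0,0],"dr":[0,0,0]},{"linear":[0,0,0],"dr":[0,0,0]},{"linear":[0,0,0],"dr":[0,0,0]},{"linear":[0,0,0],"dr":[0,0,0]},{"linear":[0,0,0],"dr":[0,0,0]},{"linear":[0,0,0],"dr":[0,0,0]}]}' 0 12
```

```text
clock: 2.5
position: [0.4606, 0.3194, 0.011]
orientation: [-0.0, 0.167, 0.986, -0.0]
ft_force: [-0.6, 0.3, 1.0]
finger_gap: 0.0556
gripper_force: 0.0
clock: 3.1
position: [0.4607, 0.3195, 0.0111]
orientation: [0.0, 0.167, 0.986, 0.0]
ft_force: [-0.5, -0.0, 0.4]
finger_gap: 0.0262
gripper_force: 12.0
```

```bash
python3 -m pendant '{"plan":[{"linear":[0,0,1],"dr":[0,0,0]},{"linear":[0,0,2.5],"dr":[0,0,0]},{"linear":[0.5,-1,4],"dr":[0,0,0]},{"linear":[1,-2.6,5.5],"dr":[0,0,0]},{"linear":[1.5,-4.3,7],"dr":[0,0,0]},{"linear":[2,-6,7.5],"dr":[0,0,0]},{"linear":[2.6,-7.7,7.5],"dr":[0,0,0]},{"linear":[3,-9,7.5],"dr":[0,0,0]}]}'
python3 -m pendant '{"plan":[{"linear":[0.2,-0.9,0],"dr":[0,0,0]},{"linear":[0.2,-1.2,0],"dr":[0,0,0]},{"linear":[0.2,-1.2,0],"dr":[0,0,0]},{"linear":[0.2,-1.2,0],"dr":[0,0,0]},{"linear":[0.2,-1.2,0],"dr":[0,0,0]},{"linear":[0.2,-1.2,0],"dr":[0,0,0]}]}'
python3 - <<'E'
from h import *
f=snap("wrist","w2");cv2.imwrite("pics/w2.png",f["pixels"]);print(f["p"],f["q"])
E
```

```text
clock: 3.9
position: [0.5365, 0.0921, 0.1998]
orientation: [0.001, 0.167, 0.986, 0.0]
ft_force: [-0.1, 0.3, -0.3]
finger_gap: 0.0267
gripper_force: 12.0
clock: 4.5
position: [0.5405, 0.0654, 0.1986]
orientation: [-0.0, 0.166, 0.986, 0.0]
ft_force: [0.0, 0.3, -0.3]
finger_gap: 0.0261
gripper_force: 12.0
[0.54051562 0.06541263 0.19861767] [-3.15663749e-05  1.65969962e-01  9.86130808e-01  2.91323520e-05]
```

View pics/w2.png

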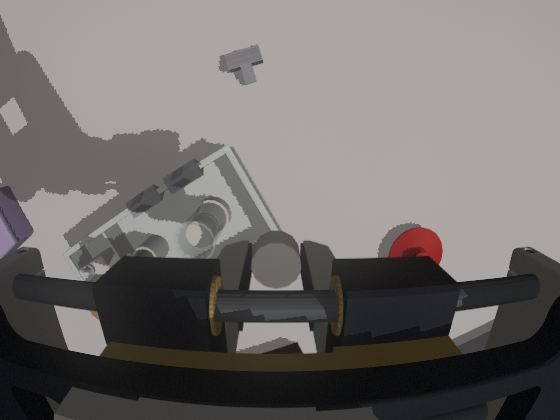

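The held tablet sits level, and the tube rim shows near (200,237) next to the finger. I'll take a second wrist view with the tube clear of the gripper.

```bash
python3 -m pendant '{"plan":[{"linear":[1.2,-1,0.2],"dr":[0,0,0]},{"linear":[2.4,-2,0.2],"dr":[0,0,0]},{"linear":[2.4,-2.2,0.2],"dr":[0,0,0]},{"linear":[2.4,-2.2,0.2],"dr":[0,0,0]},{"linear":[2.4,-2.2,0.2],"dr":[0,0,0]},{"linear":[2.4,-2.2,0.2],"dr":[0,0,0]}]}'
python3 - <<'E'
from h import *
f=snap("wrist","w3");print(f["p"],f["q"])
g=load("w2")
t=np.zeros((600,800,3),np.uint8)
t[:,:450]=crop(f,180,90,150,200,3)
c=crop(g,155,180,85,110,4);t[:440,455:455+340]=c
cv2.imwrite("pics/w3.png",t)
E
```

```text
clock: 5.15
position: [0.6001, 0.0103, 0.2037]
orientation: [-0.0, 0.166, 0.986, 0.0]
ft_force: [0.3, 0.3, 0.1]
finger_gap: 0.0267
gripper_force: 12.0
[0.60011697 0.01034199 0.20374164] [-1.13333966e-04  1.66167526e-01  9.86097530e-01  4.21676670e-05]
```

View pics/w3.png

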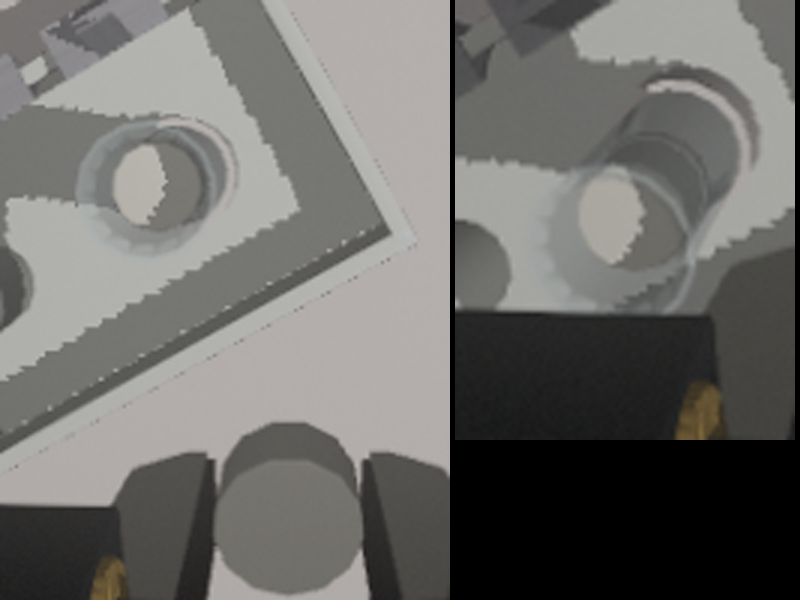

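In w3 the rim ellipse is centred at crop (147,187), full-frame (229,152.3), and the inner tablet top is at (232.7,151.3). In w2 the rim is at (196.3,239.3) and the tablet top at (199.5,235.3).

```bash
python3 - <<'E'
from h import *
f=load("w3");g=load("w2");a=load("scene0");b=load("side0")
print(tri((f,(229,152.3)),(g,(196.3,239.3))),atz(f,(229,152.3),.109),atz(g,(196.3,239.3),.109))
print(tri((f,(232.7,151.3)),(g,(199.5,235.3))))
# fit rim from edge points
for L,R_ in [((77,187),(217,187)),((147,118),(147,255))]:
    p=[atz(f,(180+x/3,90+y/3),.109) for x,y in(L,R_)];print(p,np.linalg.norm(p[0]-p[1]),(p[0]+p[1])/2)
# held tablet underside centre in w3 at crop(289,527)
print(atz(f,(180+289/3,90+527/3),f["p"][2]-.011),f["p"])
# base ring centre bottom (near z .013)
print("base",atz(f,(180+165/3,90+183/3),.02))
E
```

```text
(array([ 0.5402, -0.0098,  0.1004]), np.float64(1.2)) [ 0.5395 -0.0091  0.109 ] [ 0.5386 -0.0061  0.109 ]
(array([ 0.5403, -0.0084,  0.091 ]), np.float64(0.4))
[array([ 0.5328, -0.0272,  0.109 ]), array([0.5459, 0.0087, 0.109 ])] 0.038215441905072874 [ 0.53935 -0.00925  0.109  ]
[array([ 0.522 , -0.0027,  0.109 ]), array([ 0.5569, -0.0155,  0.109 ])] 0.03717324306540923 [ 0.53945 -0.0091   0.109  ]
[0.6097 0.0069 0.1927] [0.60011697 0.01034199 0.20374164]
base [ 0.542  -0.0165  0.02  ]
```

```bash
python3 - <<'E'
from h import *
f=load("w3");z=f["p"][2]
print(atz(f,(180+289/3,90+527/3),z+.011),f["p"])
print(atz(f,(180+289/3,90+490/3),z-.011))
E
python3 -m pendant '{"plan":[{"linear":[-0.8,-0.2,0],"dr":[0,0,0]},{"linear":[-1.6,-0.5,-0.2],"dr":[0,0,0]},{"linear":[-2.4,-0.7,-0.9],"dr":[0,0,0]},{"linear":[-2.4,-0.7,-1.6],"dr":[0,0,0]},{"linear":[-2.4,-0.7,-2.2],"dr":[0,0,0]},{"linear":[-2.4,-0.7,-2.4],"dr":[0,0,0]},{"linear":[-2.4,-0.7,-2.4],"dr":[0,0,0]},{"linear":[-2.4,-0.7,-2.4],"dr":[0,0,0]}]}'
python3 -m pendant '{"plan":[{"linear":[0,0,0],"dr":[0,0,0]},{"linear":[0,0,0],"dr":[0,0,0]}]}'
```

```text
[0.6004 0.01   0.2147] [0.60011697 0.01034199 0.20374164]
[0.6021 0.0095 0.1927]
clock: 6.0
position: [0.541, -0.0078, 0.1443]
orientation: [0.0, 0.166, 0.986, 0.0]
ft_force: [0.1, 0.1, 0.3]
finger_gap: 0.0267
gripper_force: 12.0
clock: 6.2
position: [0.541, -0.008, 0.1442]
orientation: [0.0, 0.167, 0.986, 0.0]
ft_force: [-0.3, 0.1, -0.3]
finger_gap: 0.0265
gripper_force: 12.0
```

```bash
python3 -m pendant '{"plan":[{"linear":[-0.04,-0.02,-0.4],"dr":[0,0,0]},{"linear":[-0.04,-0.02,-0.8],"dr":[0,0,0]},{"linear":[-0.04,-0.02,-0.9],"dr":[0,0,0]},{"linear":[-0.04,-0.02,-1.0],"dr":[0,0,0]},{"linear":[-0.04,-0.02,-1.1],"dr":[0,0,0]},{"linear":[-0.04,-0.02,-1.15],"dr":[0,0,0]},{"linear":[-0.04,-0.02,-1.15],"dr":[0,0,0]}]}'
python3 - <<'E'
from h import *
a=snap("scene","s4");b=snap("side","d4")
t=np.zeros((600,800,3),np.uint8)
t[:,:400]=crop(b,265,165,80,120,5);t[:,400:]=crop(a,235,145,80,120,5)
cv2.imwrite("pics/s4.png",t)
E
```

```text
clock: 6.9
position: [0.5397, -0.0085, 0.1149]
orientation: [0.0, 0.167, 0.986, 0.0]
ft_force: [0.0, -0.6, 0.0]
finger_gap: 0.0266
gripper_force: 12.0
```

View pics/s4.png

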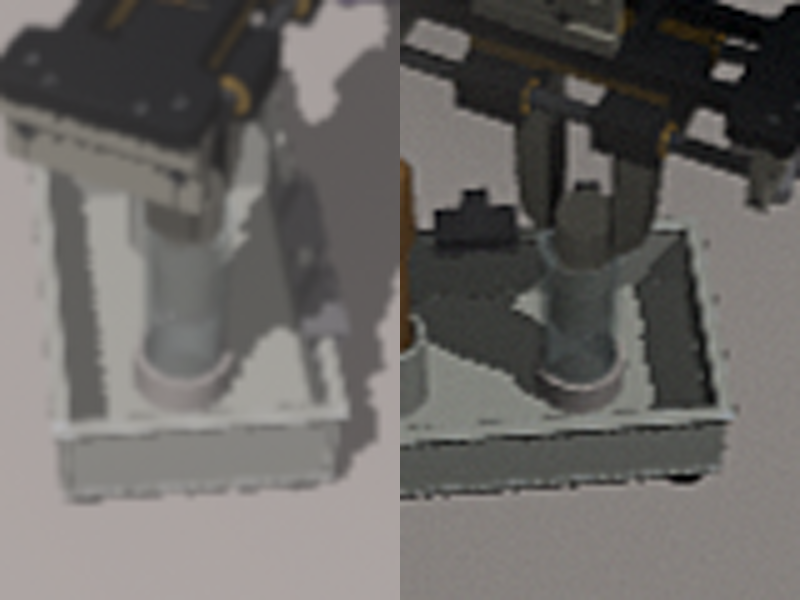

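The tablet's lower part is within the rim, at (585,250) in the right crop, and no contact force shows. I'll lower a touch more and release.

```bash
python3 -m pendant '{"plan":[{"linear":[0,0,-0.1],"dr":[0,0,0]},{"linear":[0,0,-0.1],"dr":[0,0,0]},{"linear":[0,0,-0.1],"dr":[0,0,0]}]}'
```

```text
clock: 7.3
position: [0.5397, -0.0085, 0.1123]
orientation: [-0.0, 0.167, 0.986, 0.0]
ft_force: [-0.5, 0.4, 0.3]
finger_gap: 0.0266
gripper_force: 12.0
```

```bash
python3 -m pendant '{"plan":[{"linear":[0,0,0],"dr":[0,0,0]},{"linear":[0,0,0],"dr":[0,0,0]},{"linear":[0,0,0],"dr":[0,0,0]},{"linear":[0,0,0.6],"dr":[0,0,0]},{"linear":[0,0,1.8],"dr":[0,0,0]},{"linear":[0.4,0,3.6],"dr":[0,0,0]},{"linear":[1.6,0,3.8],"dr":[0,0,0]},{"linear":[2.6,-1,3.8],"dr":[0,0,0]}]}' 0.5
python3 -m pendant '{"plan":[{"linear":[0,-0.4,0],"dr":[0,0,0]},{"linear":[0,-0.4,0],"dr":[0,0,0]},{"linear":[0,-0.4,0],"dr":[0,0,0]},{"linear":[0,-0.4,0],"dr":[0,0,0]}]}'
python3 - <<'E'
from h import *
f=snap("wrist","w5");print(f["p"],f["q"])
b=snap("side","d5")
t=np.zeros((600,800,3),np.uint8)
t[:,:480]=crop(f,150,60,160,200,3);t[:480,480:]=crop(b,265,150,80,120,4)
cv2.imwrite("pics/w5.png",t)
E
```

```text
clock: 8.1
position: [0.6065, -0.0321, 0.2098]
orientation: [0.002, 0.165, 0.986, 0.0]
ft_force: [-0.3, 0.6, 0.4]
finger_gap: 0.0463
gripper_force: 0.0
clock: 8.5
position: [0.604, -0.0429, 0.2074]
orientation: [-0.0, 0.166, 0.986, 0.0]
ft_force: [-0.6, -0.7, 0.3]
finger_gap: 0.0465
gripper_force: 0.0
[ 0.60404606 -0.042877    0.20736945] [-2.49169419e-04  1.66444008e-01  9.86050873e-01  7.55981510e-05]
```

View pics/w5.png

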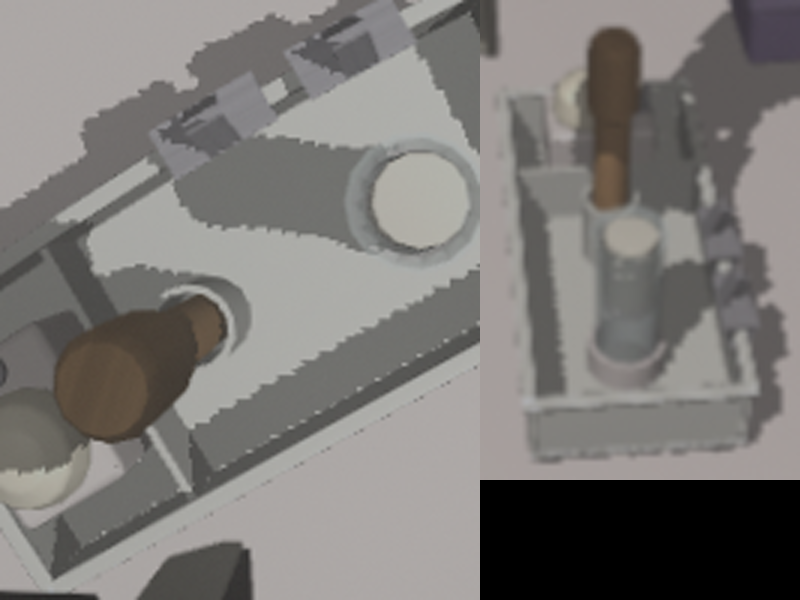

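The loose tablet now stands flat in the tube, its top at full-frame (290.3,126.7). The pusher's handle top is at (184,190) and the cup rim at about (218,170).

```bash
python3 - <<'E'
from h import *
f=load("w5");a=load("scene0");b=load("side0")
S=lambda x,y:(180+x/3,165+y/3); D=lambda x,y:(265+(x-400)/5,150+y/5)
print("top",tri((f,(184,190)),(a,S(151,41)),(b,D(570,52))),[atz(f,(184,190),z) for z in(.158,.163)])
print("tablet",atz(f,(290.3,126.7),.113),"rim",atz(f,(288,127.3),.109))
print("cuprim",atz(f,(150+205/3,60+330/3),.055))
print("r",np.linalg.norm(atz(f,(150+55/3,190),.163)-atz(f,(150+149/3,190),.163)))
E
```

```text
top (array([ 0.555 , -0.0944,  0.158 ]), np.float64(1.3)) [array([ 0.5559, -0.0941,  0.158 ]), array([ 0.5555, -0.0924,  0.163 ])]
tablet [ 0.5404 -0.009   0.113 ] rim [ 0.5402 -0.0107  0.109 ]
cuprim [ 0.5572 -0.0877  0.055 ]
r 0.022426992665089997
```

```bash
python3 -m pendant '{"plan":[{"linear":[-1,-1,0],"dr":[0,0,0]},{"linear":[-1.94,-2,0],"dr":[0,0,0]},{"linear":[-1.94,-2,0],"dr":[0,0,0]},{"linear":[-1.94,-2,-0.3],"dr":[0,0,0]},{"linear":[-1.94,-2,-1.4],"dr":[0,0,0]},{"linear":[-1.94,-2,-2.6],"dr":[0,0,0]},{"linear":[-1.94,-2,-3.3],"dr":[0,0,0]},{"linear":[-1.94,-2,-3.4],"dr":[0,0,0]}]}' 0.6
python3 -m pendant '{"plan":[{"linear":[0,0,0],"dr":[0,0,0]},{"linear":[0,0,0],"dr":[0,0,0]},{"linear":[0,0,0],"dr":[0,0,0]}]}'
```

```text
clock: 9.4
position: [0.5554, -0.0924, 0.1198]
orientation: [-0.002, 0.166, 0.986, 0.0]
ft_force: [0.9, -0.2, 0.2]
finger_gap: 0.0561
gripper_force: 0.0
clock: 9.7
position: [0.5568, -0.0935, 0.1234]
orientation: [0.001, 0.167, 0.986, -0.0]
ft_force: [-0.2, 0.3, -0.3]
finger_gap: 0.0558
gripper_force: 0.0
```

Closing on the handle firmly.

```bash
python3 -m pendant '{"plan":[{"linear":[-0.04,0,0],"dr":[0,0,0]},{"linear":[-0.04,0,0],"dr":[0,0,0]},{"linear":[-0.04,0,0],"dr":[0,0,0]},{"linear":[-0.04,0,0],"dr":[0,0,0]},{"linear":[-0.04,0,0],"dr":[0,0,0]},{"linear":[-0.04,0,0],"dr":[0,0,0]}]}' 0 45
python3 -m pendant '{"plan":[{"linear":[0,0,0.8],"dr":[0,0,0]},{"linear":[0,0,1.6],"dr":[0,0,0]},{"linear":[0,0,2.8],"dr":[0,0,0]},{"linear":[0,0,4.2],"dr":[0,0,0]},{"linear":[0,0,5],"dr":[0,0,0]},{"linear":[0,0,5],"dr":[0,0,0]},{"linear":[0,0,5],"dr":[0,0,0]},{"linear":[0,0,5],"dr":[0,0,0]}]}'
python3 - <<'E'
from h import *
b=snap("side","d6");a=snap("scene","s6");w=snap("wrist","w6");print(w["p"])
t=np.zeros((600,800,3),np.uint8)
t[:,:300]=crop(b,265,90,75,150,4);t[:480,300:600]=crop(a,205,120,75,120,4);t[:200,600:]=cv2.resize(w["pixels"][150:350,180:380],None,fx=1,fy=1)
cv2.imwrite("pics/s6.png",t)
E
```

```text
clock: 10.3
position: [0.5552, -0.0936, 0.1225]
orientation: [0.0, 0.167, 0.986, -0.0]
ft_force: [-0.2, -0.3, 0.8]
finger_gap: 0.0273
gripper_force: 45.0
clock: 11.1
position: [0.5546, -0.0934, 0.2458]
orientation: [-0.001, 0.167, 0.986, 0.0]
ft_force: [-0.5, 0.2, -0.3]
finger_gap: 0.0274
gripper_force: 45.0
[ 0.55471147 -0.09342957  0.24604735]
```

View pics/s6.png

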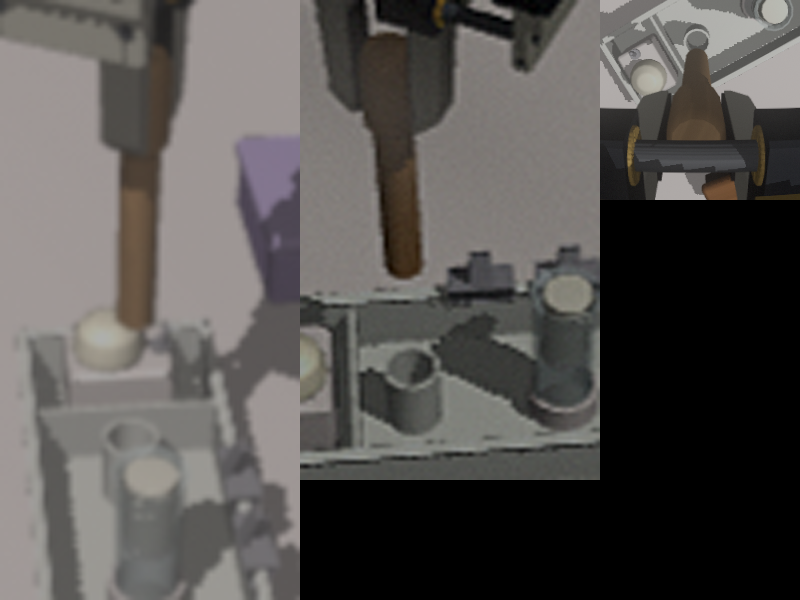

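The pusher is held nearly vertical. Its foot is at side (298.3,170.5) and scene (231.3,187.5), the cup rim at side (298.3,198.8) and scene (233.3,212), and the tablet top at scene (272,193) and side (303,209).

```bash
python3 - <<'E'
from h import *
a=load("s6");b=load("d6")
for n,p,q in [("foot",(231.3,187),(298.3,169.8)),("cup",(233.3,212),(298.3,198.8)),("tab",(272,193),(303,209.3)),("shafttop",(205+95/4,120+165/4),(265+140/4,90+160/4))]: print(n,tri((a,p),(b,q)))
E
```

```text
foot (array([ 0.5553, -0.094 ,  0.1336]), np.float64(0.6))
cup (array([ 0.5542, -0.0943,  0.0507]), np.float64(2.2))
tab (array([ 0.5391, -0.0101,  0.1036]), np.float64(0.4))
shafttop (array([ 0.5584, -0.0971,  0.2208]), np.float64(10.1))
```

```bash
python3 -m pendant '{"plan":[{"linear":[-0.2,1.1,0.2],"dr":[0,0,0]},{"linear":[-0.4,2.4,0.2],"dr":[0,0,0]},{"linear":[-0.6,3.36,0.2],"dr":[0,0,0]},{"linear":[-0.6,3.36,0.2],"dr":[0,0,0]},{"linear":[-0.6,3.36,0],"dr":[0,0,0]},{"linear":[-0.6,3.36,-0.3],"dr":[0,0,0]},{"linear":[-0.6,3.36,-0.5],"dr":[0,0,0]},{"linear":[-0.6,3.36,-0.6],"dr":[0,0,0]}]}'
python3 -m pendant '{"plan":[{"linear":[0,0,-0.08],"dr":[0,0,0]},{"linear":[0,0,-0.16],"dr":[0,0,0]},{"linear":[0,0,-0.24],"dr":[0,0,0]},{"linear":[0,0,-0.32],"dr":[0,0,0]},{"linear":[0,0,-0.4],"dr":[0,0,0]}]}'
```

```text
clock: 12.05
position: [0.5399, -0.0101, 0.2313]
orientation: [-0.001, 0.167, 0.986, -0.0]
ft_force: [-0.6, -0.1, -0.5]
finger_gap: 0.0273
gripper_force: 45.0
clock: 12.55
position: [0.5402, -0.0095, 0.2223]
orientation: [0.0, 0.167, 0.986, -0.0]
ft_force: [0.0, -0.9, -1.5]
finger_gap: 0.0273
gripper_force: 45.0
```

```bash
python3 -m pendant '{"plan":[{"linear":[0,0,-0.06],"dr":[0,0,0]},{"linear":[0,0,-0.12],"dr":[0,0,0]},{"linear":[0,0,-0.18],"dr":[0,0,0]},{"linear":[0,0,-0.24],"dr":[0,0,0]},{"linear":[0,0,-0.3],"dr":[0,0,0]}]}'
python3 -m pendant '{"plan":[{"linear":[0,0,-0.06],"dr":[0,0,0]},{"linear":[0,0,-0.12],"dr":[0,0,0]},{"linear":[0,0,-0.18],"dr":[0,0,0]},{"linear":[0,0,-0.24],"dr":[0,0,0]},{"linear":[0,0,-0.3],"dr":[0,0,0]}]}'
```

```text
clock: 13.05
position: [0.5404, -0.0096, 0.2152]
orientation: [0.0, 0.167, 0.986, -0.0]
ft_force: [0.1, 0.1, 4.4]
finger_gap: 0.0274
gripper_force: 45.0
clock: 13.55
position: [0.5403, -0.0095, 0.2073]
orientation: [0.0, 0.167, 0.986, 0.0]
ft_force: [0.2, 0.1, 4.6]
finger_gap: 0.0271
gripper_force: 45.0
```

```bash
python3 -m pendant '{"plan":[{"linear":[0,0,-0.07],"dr":[0,0,0]},{"linear":[0,0,-0.14],"dr":[0,0,0]},{"linear":[0,0,-0.21],"dr":[0,0,0]},{"linear":[0,0,-0.28],"dr":[0,0,0]},{"linear":[0,0,-0.35],"dr":[0,0,0]},{"linear":[0,0,-0.42],"dr":[0,0,0]},{"linear":[0,0,-0.49],"dr":[0,0,0]}]}'
python3 -m pendant '{"plan":[{"linear":[0,0,-0.06],"dr":[0,0,0]},{"linear":[0,0,-0.12],"dr":[0,0,0]},{"linear":[0,0,-0.18],"dr":[0,0,0]},{"linear":[0,0,-0.24],"dr":[0,0,0]},{"linear":[0,0,-0.3],"dr":[0,0,0]}]}'
```

```text
clock: 14.25
position: [0.5402, -0.0095, 0.195]
orientation: [0.0, 0.167, 0.986, -0.0]
ft_force: [-0.6, -0.5, 3.9]
finger_gap: 0.0276
gripper_force: 45.0
clock: 14.75
position: [0.5402, -0.0095, 0.1875]
orientation: [-0.0, 0.167, 0.986, -0.0]
ft_force: [-0.2, 0.3, 4.8]
finger_gap: 0.0272
gripper_force: 45.0
```

```bash
python3 -m pendant '{"plan":[{"linear":[0,0,-0.05],"dr":[0,0,0]},{"linear":[0,0,-0.1],"dr":[0,0,0]},{"linear":[0,0,-0.15],"dr":[0,0,0]},{"linear":[0,0,-0.2],"dr":[0,0,0]}]}'
for i in 1 2 3; do python3 -m pendant '{"plan":[{"linear":[0,0,-0.02],"dr":[0,0,0]},{"linear":[0,0,-0.04],"dr":[0,0,0]}]}' | sed -n '2p;4p'; done
```

```text
clock: 15.15
position: [0.5402, -0.0095, 0.1825]
orientation: [0.0, 0.167, 0.986, 0.0]
ft_force: [0.4, -0.5, 4.1]
finger_gap: 0.0273
gripper_force: 45.0
position: [0.5402, -0.0095, 0.1816]
ft_force: [0.6, 0.2, 3.3]
position: [0.5402, -0.0095, 0.1806]
ft_force: [0.1, -0.6, 3.1]
position: [0.5402, -0.0096, 0.1796]
ft_force: [-1.1, -0.6, 4.0]
```

```bash
python3 -m pendant '{"plan":[{"linear":[0,0,-0.02],"dr":[0,0,0]},{"linear":[0,0,-0.04],"dr":[0,0,0]},{"linear":[0,0,-0.06],"dr":[0,0,0]}]}' | sed -n '2p;4p'
```

```text
position: [0.5402, -0.0096, 0.1781]
ft_force: [0.5, 0.6, 4.7]
```

```bash
python3 -c "
from cell import robot
print(robot.state()['ft_force'])"
```

```text
[0.53948177 0.61991376 4.66674443]
```

```bash
python3 -m pendant '{"plan":[{"linear":[0,0,-0.02],"dr":[0,0,0]},{"linear":[0,0,-0.04],"dr":[0,0,0]},{"linear":[0,0,-0.06],"dr":[0,0,0]}]}' | sed -n '2p;4p'
```

```text
position: [0.5402, -0.0095, 0.1766]
ft_force: [1.1, 0.2, 4.4]
```

```bash
python3 -m pendant '{"plan":[{"linear":[0,0,-0.02],"dr":[0,0,0]},{"linear":[0,0,-0.04],"dr":[0,0,0]},{"linear":[0,0,-0.06],"dr":[0,0,0]}]}' | sed -n '2p;4p'
```

```text
position: [0.5402, -0.0095, 0.1751]
ft_force: [-0.2, 1.0, 3.4]
```

```bash
python3 -m pendant '{"plan":[{"linear":[0,0,-0.02],"dr":[0,0,0]},{"linear":[0,0,-0.04],"dr":[0,0,0]},{"linear":[0,0,-0.06],"dr":[0,0,0]}]}' | sed -n '2p;4p'
```

```text
position: [0.5402, -0.0095, 0.1736]
ft_force: [0.4, -0.5, 3.9]
```

```bash
python3 -m pendant '{"plan":[{"linear":[0,0,-0.02],"dr":[0,0,0]},{"linear":[0,0,-0.04],"dr":[0,0,0]},{"linear":[0,0,-0.06],"dr":[0,0,0]}]}' | sed -n '2p;4p'
```

```text
position: [0.5402, -0.0095, 0.1721]
ft_force: [0.7, -0.2, 3.9]
```

```bash
python3 -m pendant '{"plan":[{"linear":[0,0,-0.02],"dr":[0,0,0]},{"linear":[0,0,-0.04],"dr":[0,0,0]},{"linear":[0,0,-0.06],"dr":[0,0,0]}]}' | sed -n '2p;4p'
```

```text
position: [0.5402, -0.0095, 0.1706]
ft_force: [0.5, -0.0, 3.4]
```

```bash
python3 -m pendant '{"plan":[{"linear":[0,0,-0.02],"dr":[0,0,0]},{"linear":[0,0,-0.04],"dr":[0,0,0]},{"linear":[0,0,-0.06],"dr":[0,0,0]}]}' | sed -n '2p;4p'
```

```text
position: [0.5402, -0.0095, 0.1691]
ft_force: [-0.6, -0.5, 4.0]
```

```bash
python3 -m pendant '{"plan":[{"linear":[0,0,-0.02],"dr":[0,0,0]},{"linear":[0,0,-0.04],"dr":[0,0,0]},{"linear":[0,0,-0.06],"dr":[0,0,0]}]}' | sed -n '2p;4p'
```

```text
position: [0.5403, -0.0095, 0.1677]
ft_force: [-0.0, 0.1, 9.6]
```

```bash
python3 -m pendant '{"plan":[{"linear":[0,0,-0.02],"dr":[0,0,0]},{"linear":[0,0,-0.02],"dr":[0,0,0]},{"linear":[0,0,-0.02],"dr":[0,0,0]}]}' | sed -n '2p;4p'
```

```text
position: [0.5404, -0.0096, 0.1677]
ft_force: [-0.1, -0.9, 8.8]
```

```bash
python3 -m pendant '{"plan":[{"linear":[0,0,-0.02],"dr":[0,0,0]},{"linear":[0,0,-0.02],"dr":[0,0,0]},{"linear":[0,0,-0.02],"dr":[0,0,0]}]}' | sed -n '2p;4p'
```

```text
position: [0.5407, -0.0096, 0.1677]
ft_force: [-1.9, -0.0, 14.4]
```

```bash
python3 -m pendant '{"plan":[{"linear":[0,0,-0.012],"dr":[0,0,0]},{"linear":[0,0,-0.012],"dr":[0,0,0]},{"linear":[0,0,-0.012],"dr":[0,0,0]},{"linear":[0,0,-0.012],"dr":[0,0,0]}]}' | sed -n '2p;4p'
python3 -c "
from h import *
b=snap('side','d7');a=snap('scene','s7')
t=np.zeros((600,800,3),np.uint8)
t[:,:375]=crop(b,265,150,75,120,5);t[:600,400:775]=crop(a,235,130,75,120,5)
cv2.imwrite('pics/s7.png',t)
from cell import robot;print(robot.state()['ft_force'])"
```

```text
position: [0.5408, -0.0096, 0.1676]
ft_force: [-2.1, 0.6, 15.3]
[-2.37690552  0.16182251 16.31535134]
```

View pics/s7.png

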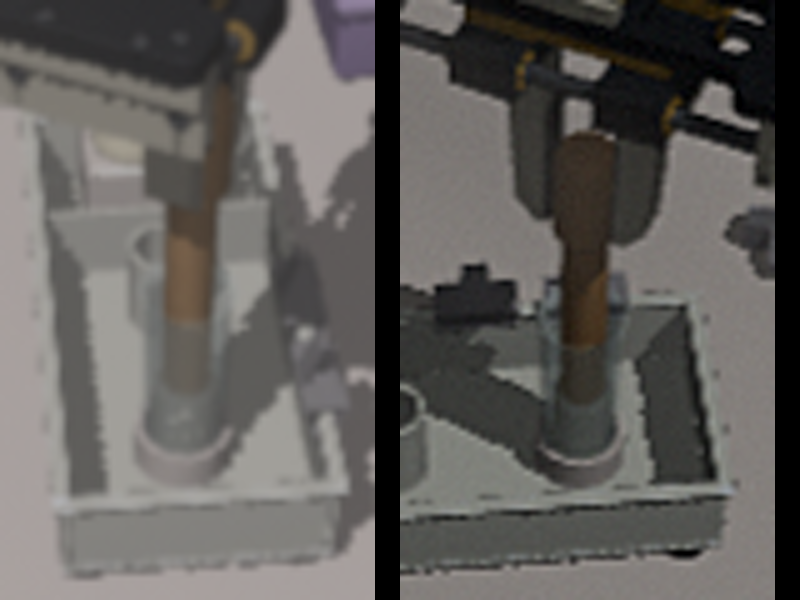

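The shaft runs down inside the tube onto the stack, with its foot at about (187,390) in the left crop, and the hard stop holds steadily at about 16 N. Now I'm lifting out and going back above the cup.

```bash
python3 -m pendant '{"plan":[{"linear":[0,0,0.1],"dr":[0,0,0]},{"linear":[0,0,0.5],"dr":[0,0,0]},{"linear":[0,0,1.2],"dr":[0,0,0]},{"linear":[0,0,2],"dr":[0,0,0]},{"linear":[0,0,2.7],"dr":[0,0,0]},{"linear":[0,0,3.2],"dr":[0,0,0]},{"linear":[0,0,3.3],"dr":[0,0,0]},{"linear":[0,0,3.3],"dr":[0,0,0]}]}'
python3 -m pendant '{"plan":[{"linear":[0.2,-1.1,0],"dr":[0,0,0]},{"linear":[0.4,-2.3,0],"dr":[0,0,0]},{"linear":[0.6,-3.36,0],"dr":[0,0,0]},{"linear":[0.6,-3.36,0],"dr":[0,0,0]},{"linear":[0.6,-3.36,0],"dr":[0,0,0]},{"linear":[0.6,-3.36,0],"dr":[0,0,0]}]}'
python3 - <<'E'
from h import *
b=snap("side","d8");a=snap("scene","s8");w=snap("wrist","w8");print(w["p"])
t=np.zeros((600,800,3),np.uint8)
t[:,:300]=crop(b,265,90,75,150,4);t[:480,300:600]=crop(a,205,120,75,120,4);t[:320,600:]=crop(w,235,150,100,160,2)
cv2.imwrite("pics/s8.png",t)
E
```

```text
clock: 20.05
position: [0.5401, -0.0095, 0.2487]
orientation: [-0.0, 0.167, 0.986, 0.0]
ft_force: [-0.3, -1.1, -1.5]
finger_gap: 0.0274
gripper_force: 45.0
clock: 20.65
position: [0.5549, -0.0928, 0.2483]
orientation: [-0.001, 0.166, 0.986, 0.0]
ft_force: [-0.2, 0.2, 0.2]
finger_gap: 0.0275
gripper_force: 45.0
[ 0.55503878 -0.09268141  0.24863964]
```

View pics/s8.png

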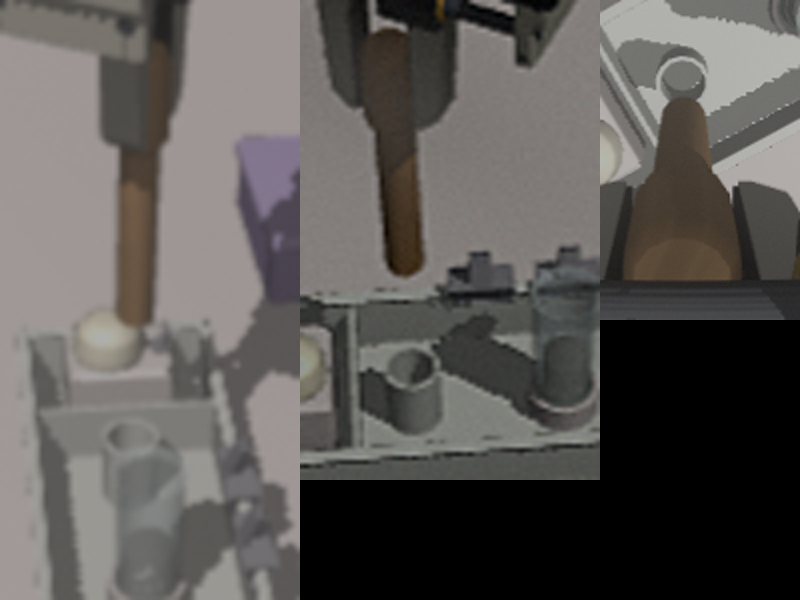

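Both tablets are down in the tube, and the pusher hangs over the cup with its foot at (405,268) in the middle crop. The wrist view shows the cup rim at (276.5,188.5).

```bash
python3 - <<'E'
from h import *
a=load("s8");b=load("d8");w=load("w8")
C=((205+113/4,120+369/4),(265+133/4,90+436/4))
print("foot",tri((a,(205+105/4,120+267/4)),(b,(265+133/4,90+319/4))))
print("cup",tri((a,C[0]),(b,C[1])),tri((a,C[0]),(b,C[1]),(w,(276.5,188.5))),atz(w,(276.5,188.5),.055),atz(a,C[0],.055),atz(b,C[1],.055))
E
```

```text
foot (array([ 0.5552, -0.094 ,  0.134 ]), np.float64(0.3))
cup (array([ 0.5544, -0.0944,  0.05  ]), np.float64(2.2)) (array([ 0.554 , -0.0932,  0.0503]), np.float64(3.1)) [ 0.5524 -0.0914  0.055 ] [ 0.5599 -0.0927  0.055 ] [ 0.5532 -0.0908  0.055 ]
```

```bash
python3 -m pendant '{"plan":[{"linear":[-0.02,-0.01,-1],"dr":[0,0,0]},{"linear":[-0.02,-0.01,-2],"dr":[0,0,0]},{"linear":[-0.02,-0.01,-2.7],"dr":[0,0,0]},{"linear":[-0.02,-0.01,-3],"dr":[0,0,0]},{"linear":[-0.02,-0.01,-3.2],"dr":[0,0,0]},{"linear":[-0.02,-0.01,-3.4],"dr":[0,0,0]},{"linear":[-0.02,-0.01,-3.5],"dr":[0,0,0]},{"linear":[-0.02,-0.01,-3.5],"dr":[0,0,0]}]}'
```

```text
clock: 21.6
position: [0.5548, -0.0938, 0.1615]
orientation: [0.0, 0.167, 0.986, -0.0]
ft_force: [0.3, 0.8, -0.3]
finger_gap: 0.0274
gripper_force: 45.0
```

Foot is inside the cup without contact; continuing.

```bash
python3 -m pendant '{"plan":[{"linear":[0,0,-0.3],"dr":[0,0,0]},{"linear":[0,0,-0.6],"dr":[0,0,0]},{"linear":[0,0,-0.9],"dr":[0,0,0]},{"linear":[0,0,-1.15],"dr":[0,0,0]},{"linear":[0,0,-1.3],"dr":[0,0,0]},{"linear":[0,0,-1.35],"dr":[0,0,0]},{"linear":[0,0,-1.35],"dr":[0,0,0]}]}' | sed -n '2p;4p'
python3 -m pendant '{"plan":[{"linear":[0,0,-0.03],"dr":[0,0,0]},{"linear":[0,0,-0.06],"dr":[0,0,0]},{"linear":[0,0,-0.08],"dr":[0,0,0]}]}' | sed -n '2p;4p'
```

```text
position: [0.5547, -0.0938, 0.1275]
ft_force: [-0.1, -0.4, -0.5]
position: [0.5547, -0.0938, 0.1257]
ft_force: [-0.1, -1.1, -0.6]
```

```bash
python3 -m pendant '{"plan":[{"linear":[0,0,-0.04],"dr":[0,0,0]},{"linear":[0,0,-0.06],"dr":[0,0,0]},{"linear":[0,0,-0.06],"dr":[0,0,0]}]}' | sed -n '2p;4p'
```

```text
position: [0.5547, -0.0938, 0.124]
ft_force: [-0.4, 0.6, -0.6]
```

```bash
python3 -m pendant '{"plan":[{"linear":[0,0,-0.03],"dr":[0,0,0]},{"linear":[0,0,-0.05],"dr":[0,0,0]},{"linear":[0,0,-0.05],"dr":[0,0,0]}]}' | sed -n '2p;4p'
```

```text
position: [0.5546, -0.0938, 0.1228]
ft_force: [0.7, -0.6, -0.7]
```

```bash
python3 -m pendant '{"plan":[{"linear":[0,0,0],"dr":[0,0,0]},{"linear":[0,0,0],"dr":[0,0,0]},{"linear":[0,0,0],"dr":[0,0,0]},{"linear":[0,0,0],"dr":[0,0,0]},{"linear":[0,0,0],"dr":[0,0,0]},{"linear":[0,0,0.4],"dr":[0,0,0]},{"linear":[0,0,1.2],"dr":[0,0,0]},{"linear":[0,0,2.4],"dr":[0,0,0]}]}' 0.6
python3 -m pendant '{"plan":[{"linear":[0,0.2,1.6],"dr":[0,0,0]},{"linear":[0,1.6,3],"dr":[0,0,0]},{"linear":[-0.5,3.4,4],"dr":[0,0,0]},{"linear":[-1,5,4],"dr":[0,0,0]},{"linear":[-2,6.4,4],"dr":[0,0,0]},{"linear":[-2,6.4,4],"dr":[0,0,0]},{"linear":[-2,6.4,4],"dr":[0,0,0]}]}'
python3 - <<'E'
from h import *
b=snap("side","d9");a=snap("scene","s9")
t=np.zeros((600,800,3),np.uint8)
t[:480,:320]=crop(b,265,150,80,120,4);t[:360,320:]=crop(a,180,150,160,120,3)
cv2.imwrite("pics/s9.png",t)
E
```

```text
clock: 24.0
position: [0.554, -0.0936, 0.1831]
orientation: [-0.001, 0.167, 0.986, 0.0]
ft_force: [0.3, -0.8, 0.5]
finger_gap: 0.0559
gripper_force: 0.0
clock: 24.7
position: [0.5046, 0.0666, 0.2837]
orientation: [0.001, 0.166, 0.986, 0.0]
ft_force: [-0.0, 0.3, -0.1]
finger_gap: 0.0559
gripper_force: 0.0
```

View pics/s9.png

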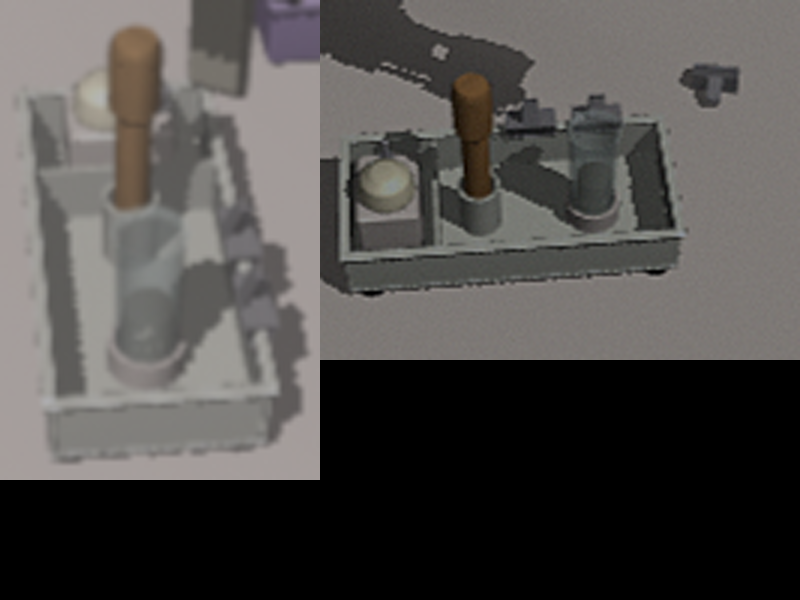

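The pusher stands upright in its cup, with its handle top at (472,82) in the right crop. The tablets sit low in the tube at around (595,185), and the robot is clear.

```bash
python3 -c "
from cell import robot
print(robot.close_job())"
```

```text
the job is handed in; nothing more can be done
None
```

The job is handed in at about 25 s: both tablets are at the bottom of the tube (hard stop, about 16 N on the last push), the pusher is upright in its cup, and the arm touched none of the other things on the ledge.

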